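Cap the pine-cone pot with the wood slice that fits

ROBOT

A 6-joint arm with a two-finger parallel gripper is mounted at the origin on the work surface. World frame = base frame: x ahead of the robot, y to its left, z up, the work surface at z = 0. Lengths are in m, angles in rad, forces in N, time in s.
With the tool pointing down it reaches from about 0.35 to 0.775 m from the base axis. Payload 5.5 kg.
Tool frame: the origin (TCP) lies at the very end of the fingers, on their centre line; the grasp point (between the pads) lies 19 mm behind it; z points along the fingers, y is the line along which they close (so a half turn about z gives the same grasp; the last joint's range is limited). The gripper opens to 85 mm and grips with 20 to 120 N. Pads are 22 mm wide; open, the fingers measure 114 mm over their backs; the gripper's body (76 mm by 85 mm) begins 54 mm behind the grasp point. The pads swing forward as they close: fully open they stand 13 mm farther back than shut.
Start: joints at [-1.387, 0.313, 0.046, 1.304, 0, 1.431], TCP at [0.183, -0.545, 0.231] pointing down, gripper open.
Joint ranges: [-2.76, 2.76], [-0.86, 1.69], [-1.03, 1.26], [-2.2, 2.34], [-1.47, 1.5], [-3.14, 3.14]. Speed limits (rad/s): [2.57, 2.57, 3.14, 3.14, 3.14, 3.14].

INTERFACE

Orientations are given as a unit quaternion [x, y, z, w].
In Python, from station import r gives the robot as it stands. The module is installed in compiled form; this text tells all that it offers.
- The arm moves only by the shell command python3 -m crank 'ROWS' [FORCE]. ROWS is JSON, a list of rows, each a list of 7 numbers: the shift along the world's x, y, z scaled (see below), then the turn, a rotation vector about the world's x, y, z scaled (see below), then the opening, from 0 (shut) to 1 (fully open). A call has 1 to 12 rows; each row shifts and turns the commanded pose from where the row before left it; what a row does not reach is not made up. The controller multiplies each number of a shift by 0.2 m and each number of a turn by pi/2 rad. A row lasts 1/10 s, in which the tool goes at most 50 mm and 8.59 degrees, less where a joint would pass 70% of its speed; a pose out of reach is approached as far as the arm can. A call with a number of a shift or a turn outside -1 to 1 is refused whole. A call with a gripper value outside its range is refused whole. The fingers move at their own pace and stop on an object; FORCE is the grip in N (left out, the last holds). Time passes only in rows, so rows that do not move let the fingers close. It gives the time, the measured TCP pose, the force, the opening and the grip force at its end, in the units of the state.
- r.get_obs(): the state, without advancing time (a new reading comes with each control period).
- r.read_camera(name): name is "scene" or "top" or "wrist"; returns the picture (384x512x3 uint8, red, green, blue); there is no depth.
- r.camera_info(name): a dict with "vertical_fov" (degrees; the focal length in pixels is half the picture's height over the tangent of half this angle, whatever the lens; pixels are square), "cx", "cy" (the principal point, pixels), "eye" and "rotation" of the camera in the world. Camera axes: x right, y down, z forward; pixel columns grow to the right and rows downward; lengths in m; the calibration is good to about 2 mm. A picture is of the moment at which its call begins: read the wrist's pose just before it. camera_info takes no time and is no camera call; for the wrist camera it gives the pose at the moment of the call.
- r.finish_job(): hands the job in; it is judged then, once.
Trained networks look in the newest picture that a camera, given by its name, has taken for a name from the list of things; names that differ only in an ending like _2 or _b are one class to them, and where a whole thing is asked for, a point or a joint stands for the part that bears it (a point fixed in the world has none). Each returns a list of dicts, best first, with "confidence" (0 to 1); they miss things now and then, are a little off and sometimes report something else, mostly with a low value. They report only what shows in the picture. A call takes as long as a camera call. They do not tell look-alikes from the thing itself.
- r.look_for(camera, thing): "box" ([left, top, right, bottom] in pixels, round what is visible of it).
- r.masks_of(camera, thing): "mask" (384x512 bool, what is visible of it) and "box" ([left, top, right, bottom] in pixels, round what is visible of it).
- r.place_of(camera, thing): "location" ([column, row] in pixels: a listed point, or the origin of a listed thing).
The state is a dict: "clock": time; "q": joint angles; "dq": joint speeds; "effort": joint torques, N m; "eef_pos": TCP position; "ee_rot": TCP orientation; "wrist_force": force on the tool from outside, world axes, zero at the start; "wrist_torque": the same for the moment, N m; "opening": opening from 0.0 (shut) to 1.0 (fully open); "grasp_force": force on a finger pad.
Only numpy, scipy, OpenCV 4.12 (cv2) and the standard library are available. Lean on these libraries where they do the work, as an engineer would, in place of code of your own. Each camera call takes 0.05 s, during which the arm holds its last target. There are 200 camera calls.

TASK

Pluck the middle-sized wood slice out of its slanted pocket in the tray and put it on the white pot as a lid, lying flat and fully seated inside the stepped rim. Leave the other two slices in their pockets, do not tip or shove the pot, and leave the cup and the glue gun where they are.

Things in the scene. Friction and masses are not known exactly. Their poses are not given: they have to be found in the camera images.
- tray: Plywood pocket tray, fixed, base 110 x 290 mm, 12 mm thick; origin at the centre of its underside, z up, y along its row of three equal pockets, 90 mm apart (middle one at y = 0). Each pocket leans 30 degrees from vertical towards the tray's -x and holds one slice on edge; slices are drawn out along (-sin 30, 0, cos 30).
- tray_pocket (a point): Apex of the V-shaped floor of the middle pocket, at x 12, z 40 mm on the tray; axes as the tray's. Pocket 19 mm wide across the slice. Measured from the apex along the lean, the back wall (+x side) is 24 mm high, the front wall 28 mm and at both sides posts up to 46 mm, with a 46 mm wide finger notch between. Walls 8 mm thick.
- slice_mid: The middle-sized wood slice: plain disc, 66 mm diameter, 16 mm thick, brown bark edge, pale faces, about 40 g, same either way up. Starts on edge in one of the pockets. x is the disc's axis; z points up along the lean. The origin is not in the disc but at the pocket's apex, 35.3 mm from the disc's centre along -z; for the centre use slice_mid_center.
- slice_mid_center (a point): The centre of the middle-sized slice (8 mm from either face, 33 mm from the edge); axes as its body's: x is the disc's axis.
- slice_small: Wood slice of 52 mm diameter, 16 mm thick, on edge in another pocket; too small for the pot. Origin at its pocket's apex, 27.9 mm from its centre along -z; x is its axis.
- slice_big: Wood slice of 80 mm diameter, 16 mm thick, on edge in another pocket; too big for the pot. Origin at its pocket's apex, 42.8 mm from its centre along -z; x is its axis.
- pot: Loose white ceramic pot, about 0.5 kg, 70 mm high, 84 mm wide at the rim, pine cones inside. Origin at the centre of its underside, z up. Stepped rim: a ledge (inner diameter 58 mm) at 65 mm height inside a 5 mm high upstand of 71 mm inner diameter, 6.5 mm thick. A seated slice lies on the ledge inside the upstand and stands 11 mm above the rim.
- pot_seat (a point): Centre of the pot's ledge, 65 mm above the pot's underside, z up: the centre of a seated slice is 8 mm above it.
- cup: Orange cup of glue sticks, 68 mm wide, 135 mm high with the sticks, loose. Origin at the centre of its underside.
- glue_gun: Blue glue gun lying on its side, about 170 mm long by 133 mm, 32 mm high, loose. Origin on the table below the barrel.
There are look-alikes about, which are no part of the job. What is shaped like the slice_mid but red is not meant. Several things look just like the pot: the one meant starts farthest to the robot's right.

How it is judged:
On the way:
1. the middle-sized slice is out of its pocket, touching the tray no more (distance of slice_mid_center from where it was at the start of the episode above 0.06 m and contact force between slice_mid and tray below 0.01 N), for 0.2 s.
At the end, for the whole second after the job is handed in: The middle slice lies at rest on the pot's ledge, inside the upstand: centre within 4.5 mm of the axis, 6 to 9.5 mm above the ledge, level to 0.04 rad. Pot upright on the table (0.05 rad), within 30 mm of its start. Other slices moved under 15 mm; cup and gun under 30 mm (horizontal distance between slice_mid_center and pot_seat below 0.0045 m and z of slice_mid_center in the frame of pot_seat between 0.006 and 0.0095 m and angle between the x axis of slice_mid and the z axis of pot_seat, either way round below 0.04 rad and angle between pot's own z axis and vertical below 0.05 rad and height (world z) of pot below 0.005 m and distance of each of pot, cup, glue_gun from where it was at the start of the episode below 0.03 m and distance of each of slice_small, slice_big from where it was at the start of the episode below 0.015 m and linear speed of each of slice_mid, pot below 0.02 m/s); the robot touches nothing.
It fails at once if another slice is pulled out of its pocket (moved over 20 mm) (distance of any of slice_small, slice_big from where it was at the start of the episode above 0.02 m).
It fails at once if the pot is tipped (over 0.3 rad) or shoved (over 40 mm) (angle between pot's own z axis and vertical above 0.3 rad or distance of pot from where it was at the start of the episode above 0.04 m).
It fails at once if the cup or the glue gun is moved over 30 mm (distance of any of cup, glue_gun from where it was at the start of the episode above 0.03 m).
It also fails if it takes over 51 s, if anything falls off the work surface, if the arm or the gripper's body presses on something with over 40 N, if the wrist force passes 120 N, or if a joint passes its speed limit or range.

## Working session

There is one attempt and no reset: what is moved stays moved. The work goes in short steps, Python scripts to look and compute and a shell command to move; the robot and the scene stay as the last step left them, time stands still between calls to the robot, and variables do not carry over. Pictures are saved under pics/ and viewed, at most 13 in all, crops included, and the job is handed in when it is done.

```bash
mkdir -p pics; cat > h.py <<'E'
import numpy as np, cv2, json
from station import r
def K(c):
    i=r.camera_info(c); f=192/np.tan(np.radians(i["vertical_fov"]/2)); return i,f
def ray(c,px,i=None):
    if i is None: i,_=K(c)
    f=192/np.tan(np.radians(i["vertical_fov"]/2))
    d=np.array([(px[0]-i["cx"])/f,(px[1]-i["cy"])/f,1.]); d=np.array(i["rotation"]).reshape(3,3)@d
    return np.array(i["eye"]),d/np.linalg.norm(d)
def atz(c,px,z,i=None):
    e,d=ray(c,px,i); return e+d*(z-e[2])/d[2]
def tri(rays):
    A=0;b=0
    for e,d in rays:
        P=np.eye(3)-np.outer(d,d);A=A+P;b=b+P@e
    x=np.linalg.solve(A,b); return x,[np.linalg.norm((np.eye(3)-np.outer(d,d))@(x-e)) for e,d in rays]
def save(c,n):
    im=r.read_camera(c); cv2.imwrite(f"pics/{n}.png",im[...,::-1]); return im
E
python3 - <<'E'
from h import *
np.set_printoptions(precision=3,suppress=True)
print(r.get_obs())
ims=[save(c,c+"0") for c in("scene","top")]
for c in("scene","top","wrist"):
    if c=="wrist": save(c,"wrist0")
    i=r.camera_info(c);print(c,i["vertical_fov"],i["cx"],i["cy"],i["eye"],np.array(i["rotation"]).tolist())
    if c=="wrist":break
    for t in("tray_pocket","slice_mid_center","slice_small","slice_big","pot_seat","pot","tray","cup","glue_gun"):
        print(c,t,[(np.round(d["location"],1).tolist(),round(d["confidence"],2)) for d in r.place_of(c,t)][:5])
cv2.imwrite("pics/both.png",cv2.resize(np.hstack(ims)[...,::-1],(800,300)))
E
```

```text
{'clock': 0.0, 'q': array([-1.387,  0.314,  0.045,  1.304,  0.   ,  1.431]), 'dq': array([ 0.001,  0.001, -0.   ,  0.   ,  0.001, -0.001]), 'effort': array([ -0.001, -48.062,  29.853,   0.019,  -0.   ,   0.   ]), 'eef_pos': array([ 0.183, -0.545,  0.23 ]), 'ee_rot': array([ 0.987,  0.161, -0.   , -0.001]), 'wrist_force': array([ 0.59 , -1.069, -0.148]), 'wrist_torque': array([ 0.016, -0.001,  0.021]), 'grasp_force': 0.0, 'opening': 1.001330127001104}
scene 56.27333481679992 257.08192032691545 196.53401671704663 [ 0.943 -0.055  0.739] [0.7173739061149766, 0.6383313270200218, -0.18758403809057708, -0.20668823000797995]
scene tray_pocket [([343.5, 188.6], 0.94)]
scene slice_mid_center [([373.4, 244.3], 0.72), ([346.1, 175.1], 0.62)]
scene slice_small [([377.0, 177.2], 0.52)]
scene slice_big [([308.5, 198.7], 0.98)]
scene pot_seat [([171.7, 145.2], 0.89), ([137.0, 203.6], 0.82)]
scene pot [([144.0, 219.6], 0.98), ([173.9, 164.4], 0.79)]
scene tray [([338.4, 190.1], 0.8)]
scene cup [([238.4, 279.7], 0.85), ([346.7, 173.9], 0.3), ([142.2, 218.4], 0.16)]
scene glue_gun [([183.6, 303.2], 0.75)]
top 46.7009005480073 252.91893897280468 188.03726048588362 [0.405 0.014 0.987] [-0.7045539284149442, 0.7065865282953535, -0.055050148836134696, 0.03617625049267331]
top tray_pocket [([154.9, 199.0], 0.79)]
top slice_mid_center [([148.5, 205.2], 0.87), ([142.7, 138.7], 0.82)]
top slice_small [([112.2, 211.1], 0.66)]
top slice_big [([195.7, 192.7], 0.64)]
top pot_seat [([346.2, 277.8], 0.85), ([380.8, 198.4], 0.75)]
top pot [([341.8, 276.7], 0.87), ([368.4, 200.4], 0.62)]
top tray [([157.4, 205.9], 0.75)]
top cup [([272.4, 122.4], 0.66)]
top glue_gun [([329.3, 110.1], 0.94), ([152.0, 201.7], 0.23)]
wrist 61.65253583986089 257.1632537968455 190.26093778316093 [ 0.262 -0.519  0.375] [0.8013451690249566, -0.575927834463432, -0.09404439352051959, 0.13156253880943183]
```

View pics/scene0.png

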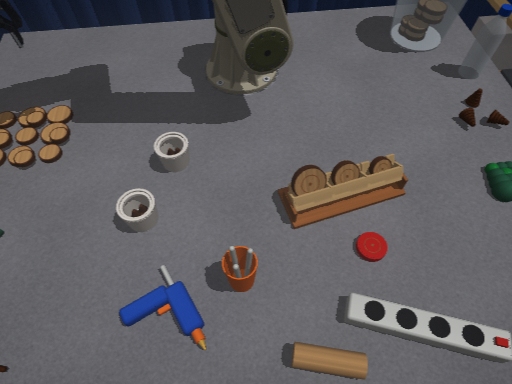

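View pics/top0.png

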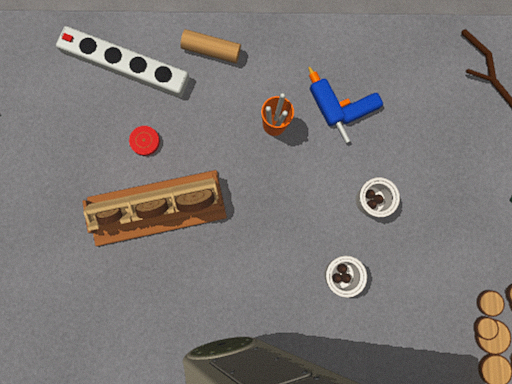

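The scene picture shows the tray at about (345,190), with the slices big (310,182), mid (346,175) and small (381,166), the mid in the middle pocket. Two pots sit at (137,210) and (172,150); the rightmost is (137,210) here and (380,198) from the top. The red disc is a decoy.

```bash
sed -i 's/np.array(i\["rotation"\]).reshape(3,3)@d/R.from_quat(i["rotation"]).apply(d)/; s/^import numpy.*/&\nfrom scipy.spatial.transform import Rotation as R/' h.py
python3 - <<'E'
from h import *
np.set_printoptions(precision=4,suppress=True)
P={"pocket":((343.5,188.6),(154.9,199.0)),"midc":((346.1,175.1),(148.5,205.2)),"small":((377,177.2),(112.2,211.1)),"big":((308.5,198.7),(195.7,192.7)),
"seatR":((137,203.6),(380.8,198.4)),"potR":((144,219.6),(368.4,200.4)),"seatL":((171.7,145.2),(346.2,277.8)),"cup":((238.4,279.7),(272.4,122.4)),"gun":((183.6,303.2),(329.3,110.1)),"red":((373,244),(143,139))}
for k,(s,t) in P.items():
    x,e=tri([ray("scene",s),ray("top",t)]);print(k,x,np.array(e))
for c in("scene","top"):
    r.read_camera(c)
    for t in ("pot","pot_seat","slice_mid","slice_big","slice_small","tray"):
        for d in r.masks_of(c,t)[:3]: 
            m=d["mask"]; ys,xs=np.nonzero(m); print(c,t,round(d["confidence"],2),np.round(d["box"],1),np.round([xs.mean(),ys.mean()],1), m.sum())
E
```

```text
pocket [0.5042 0.1956 0.0418] [0.0009 0.0009]
midc [0.4879 0.2011 0.0723] [0.0023 0.0023]
small [0.4788 0.2853 0.0374] [0.0015 0.0015]
big [0.5184 0.1104 0.0359] [0.0005 0.0005]
seatR [ 0.5024 -0.2775  0.0636] [0.0028 0.0028]
potR [ 0.5054 -0.2757 -0.0051] [0.0018 0.0018]
seatL [ 0.3386 -0.2022  0.0591] [0.0008 0.0008]
cup [ 0.6821 -0.0631  0.0065] [0.0053 0.0053]
gun [ 0.7147 -0.1878 -0.0029] [0.0025 0.0025]
red [0.6403 0.2306 0.02  ] [0.0005 0.0005]
scene pot 0.9 [154.2 134.6 191.1 172.4] [173.1 151. ] 1150
scene pot 0.85 [114.5 189.5 159.4 234.4] [138.2 209.5] 1422
scene pot_seat 0.94 [157.2 128.8 188.6 175.3] [173.2 150.6] 1132
scene pot_seat 0.6 [116.8 188.1 159.9 232.7] [138.3 209.7] 1411
scene slice_mid 0.87 [359.7 234.2 389.2 262.6] [372.1 246.8] 763
scene slice_mid 0.82 [328.4 162.9 360.9 184.4] [344.6 172.3] 489
scene slice_big 0.73 [288.3 163.6 323.  197.6] [308.5 179.5] 819
scene slice_small 0.78 [366.  156.5 392.7 173.7] [380.2 164.4] 304
scene slice_small 0.49 [331.2 161.6 358.7 179.5] [345.1 171.9] 506
scene tray 0.72 [280.2 150.6 406.8 226.6] [344.5 194.3] 4353
top pot 0.67 [354.6 175.  399.2 219.1] [377.2 197.7] 1320
top pot 0.67 [324.9 259.3 366.7 301.6] [345.3 276.5] 1354
top pot_seat 0.97 [324.5 256.  368.  296.9] [345.  276.5] 1376
top pot_seat 0.87 [355.8 178.5 399.4 219. ] [376.8 197.9] 1310
top slice_mid 0.73 [135.2 197.  165.5 219.4] [150.9 208.8] 500
top slice_mid 0.67 [128.4 128.1 160.1 153.6] [143.5 140.7] 722
top slice_big 0.7 [177.3 188.4 216.2 215. ] [194.5 201. ] 733
top slice_small 0.67 [ 96.9 210.3 123.2 225.2] [108.5 216. ] 361
top slice_small 0.25 [135.3 195.4 165.7 219.8] [150.7 208.7] 497
top tray 0.71 [ 78.9 170.6 221.9 244.6] [151.3 208.5] 5260
```

```bash
python3 - <<'E'
import cv2
a=cv2.imread("pics/scene0.png")[140:235,270:420];b=cv2.imread("pics/top0.png")[160:255,75:235]
a=cv2.resize(a,(640,405),interpolation=cv2.INTER_CUBIC)[:290];b=cv2.resize(b,(640,380),interpolation=cv2.INTER_CUBIC)[:300]
cv2.imwrite("pics/crop1.png",cv2.vconcat([a,b]))
E
```

```text
(no output)
```

View pics/crop1.png

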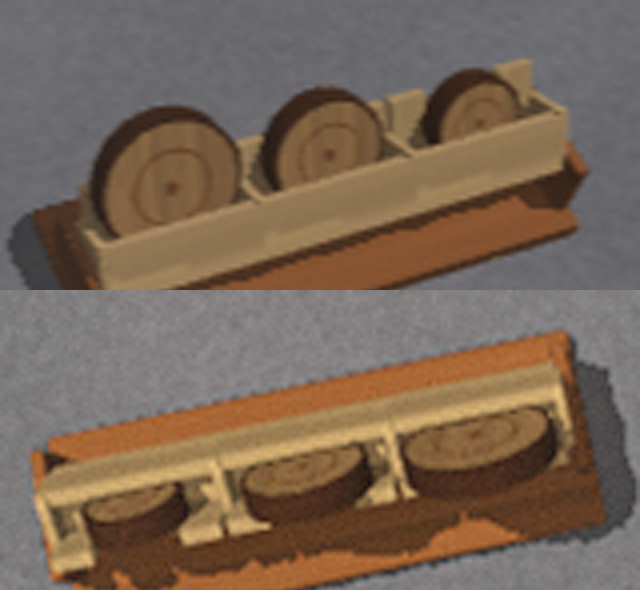

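The crop confirms it: the middle pocket holds the mid slice and all the slices lean towards the robot. Triangulated, the apexes are 90 mm apart at z about 0.04, with tray yaw about 13°.

Plan: pinch the slice by its faces along the lean, lay it flat on free table, regrasp it across its diameter from above and lower it into the pot.

```bash
cat >> h.py <<'E'
TX=np.array([np.cos(np.radians(12.8)),np.sin(np.radians(12.8)),0]);TY=np.array([-TX[1],TX[0],0]);Z=np.array([0,0,1.])
def tilt(az,a):  # tool a deg from down, outward along azimuth az; y outward/up
    h=np.array([np.cos(np.radians(az)),np.sin(np.radians(az)),0]);a=np.radians(a)
    z=np.sin(a)*h-np.cos(a)*Z; y=np.cos(a)*h+np.sin(a)*Z
    return R.from_matrix(np.c_[np.cross(y,z),y,z])
L=-.5*TX+.75**.5*Z
def delta(p,Rt,n,p0=None,R0=None):
    o=r.get_obs(); p0=o["eef_pos"] if p0 is None else p0; R0=R.from_quat(o["ee_rot"]) if R0 is None else R0
    dp=np.array(p)-p0; rv=(Rt*R0.inv()).as_rotvec()
    print("total mm",np.round(dp*1000,1),"deg",np.round(np.degrees(rv),1),"rows",n,"per row:",np.round(np.r_[dp/.2,rv/(np.pi/2)]/n,4).tolist())
E
python3 - <<'E'
from h import *
A=np.array([.5003,.1972,.04])
delta([.45,-.2,.33],tilt(-20,10),12)
delta(A+.038*L+.12*L,tilt(12.8,30),12,np.array([.45,-.2,.33]),tilt(-20,10))
E
```

```text
total mm [267.1 345.2  98.7] deg [-7.4 -7.2 51.3] rows 12 per row: [0.1113, 0.1438, 0.0411, -0.0069, -0.0067, 0.0475]
total mm [ -26.7  379.7 -153.2] deg [ -1.3 -20.2  32.5] rows 12 per row: [-0.0111, 0.1582, -0.0638, -0.0012, -0.0187, 0.0301]
```

```bash
python3 -m crank '[[0.11,0.144,0.041,-0.007,-0.007,0.0475,1],[0.11,0.144,0.041,-0.007,-0.007,0.0475,1],[0.11,0.144,0.041,-0.007,-0.007,0.0475,1],[0.11,0.144,0.041,-0.007,-0.007,0.0475,1],[0.11,0.144,0.041,-0.007,-0.007,0.0475,1],[0.11,0.144,0.041,-0.007,-0.007,0.0475,1],[0.11,0.144,0.041,-0.007,-0.007,0.0475,1],[0.11,0.144,0.041,-0.007,-0.007,0.0475,1],[0.11,0.144,0.041,-0.007,-0.007,0.0475,1],[0.11,0.144,0.041,-0.007,-0.007,0.0475,1],[0.11,0.144,0.041,-0.007,-0.007,0.0475,1],[0.11,0.144,0.041,-0.007,-0.007,0.0475,1]]' 40
python3 -m crank '[[-0.01,0.158,-0.03,-0.001,-0.019,0.03,0.6],[-0.01,0.158,-0.03,-0.001,-0.019,0.03,0.6],[-0.01,0.158,-0.03,-0.001,-0.019,0.03,0.6],[-0.01,0.158,-0.03,-0.001,-0.019,0.03,0.6],[-0.01,0.158,-0.03,-0.001,-0.019,0.03,0.6],[-0.01,0.158,-0.03,-0.001,-0.019,0.03,0.6],[-0.01,0.158,-0.03,-0.001,-0.019,0.03,0.6],[-0.01,0.158,-0.03,-0.001,-0.019,0.03,0.6],[-0.01,0.158,-0.03,-0.001,-0.019,0.03,0.6],[-0.01,0.158,-0.03,-0.001,-0.019,0.03,0.6],[-0.01,0.158,-0.03,-0.001,-0.019,0.03,0.6],[-0.01,0.158,-0.03,-0.001,-0.019,0.03,0.6]]'
python3 - <<'E'
from h import *
A=np.array([.5003,.1972,.04])
o=r.get_obs();print(o["clock"],o["eef_pos"],o["opening"],o["q"])
delta(A+.158*L,tilt(12.8,30),4)
i=r.camera_info("wrist");save("wrist","w1")
print(i["eye"])
for t in("slice_mid_center","tray_pocket","slice_big","slice_small"):
    for d in r.place_of("wrist",t)[:2]: print(t,np.round(d["location"],1),round(d["confidence"],2), ray("wrist",d["location"],i))
E
```

```text
clock: 2.95
eef_pos: [0.4476, -0.1982, 0.3303]
ee_rot: [0.815, 0.572, 0.053, 0.074]
wrist_force: [0.4, -0.3, -0.2]
opening: 1.0
grasp_force: 0.0
clock: 4.15
eef_pos: [0.4225, 0.1809, 0.2579]
ee_rot: [0.601, 0.754, 0.209, 0.163]
wrist_force: [-0.3, 0.3, -0.3]
opening: 0.604
grasp_force: 0.0
4.15 [0.42247065 0.18085513 0.25788851] 0.603649125697847 [ 0.22655824 -0.34952691 -0.68827222  0.69567441  0.00445016  1.57426229]
total mm [  0.8  -1.2 -81.1] deg [-0.5  0.6 -0.1] rows 4 per row: [0.001, -0.0014, -0.1013, -0.0013, 0.0018, -0.0004]
[0.33452152 0.24409378 0.38166337]
slice_mid_center [217.2 159.4] 0.87 (array([0.33452152, 0.24409378, 0.38166337]), array([ 0.42846259, -0.12829756, -0.89440457]))
slice_mid_center [302.4 140.8] 0.73 (array([0.33452152, 0.24409378, 0.38166337]), array([ 0.63876253, -0.0232853 , -0.76905151]))
tray_pocket [223.3 157.3] 0.6 (array([0.33452152, 0.24409378, 0.38166337]), array([ 0.44447168, -0.11870344, -0.88789325]))
slice_big [224.4 228.3] 0.63 (array([0.33452152, 0.24409378, 0.38166337]), array([ 0.45851649, -0.32751102, -0.82613507]))
slice_small [220.5  72.4] 0.93 (array([0.33452152, 0.24409378, 0.38166337]), array([ 0.3992739,  0.123285 , -0.9085049]))
```

View pics/w1.png

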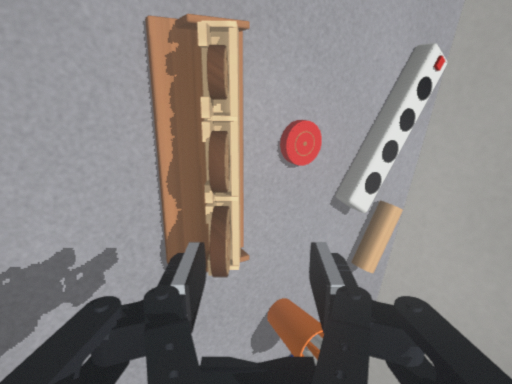

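The wrist view looks nearly along the lean: small (218,72), mid (218,160) and big (221,240) are seen edge-on and in line with the gripper's width. Next I combine all three views.

```bash
python3 - <<'E'
from h import *
from scipy.optimize import least_squares
np.set_printoptions(precision=4,suppress=True)
i=r.camera_info("wrist")
ob={"scene":{"p":(343.5,188.6),"m":(346.1,175.1),"s":(377,177.2),"b":(308.5,198.7)},"top":{"p":(154.9,199),"m":(148.5,205.2),"s":(112.2,211.1),"b":(195.7,192.7)},"wrist":{"p":(223.3,157.3),"m":(217.2,159.4),"s":(220.5,72.4),"b":(224.4,228.3)}}
for k in "pmsb": print(k,*tri([ray(c,ob[c][k]) for c in ob]))
R_={c:{k:ray(c,v) for k,v in ob[c].items()} for c in ob}
def pts(v):
    tx=np.array([np.cos(v[3]),np.sin(v[3]),0]);ty=np.array([-tx[1],tx[0],0]);l=-.5*tx+.75**.5*Z
    a=v[:3];return {"p":a,"m":a+.0353*l,"s":a+.09*ty,"b":a-.09*ty},l
def f(v):
    P,_=pts(v);o=[]
    for c in R_:
        for k,(e,d) in R_[c].items():
            w=P[k]-e;o+=list((w-d*(w@d))*1000)
    return o
s=least_squares(f,[.5,.197,.04,.22],x_scale=[1e-3,1e-3,1e-3,1e-2],loss="soft_l1");print(s.x,np.degrees(s.x[3]),np.round(np.array(f(s.x)).reshape(3,4,3),1).tolist())
P,l=pts(s.x);print(P["m"],l); delta(P["p"]+.085*l,tilt(np.degrees(s.x[3]),30),6);delta(P["p"]+.038*l,tilt(np.degrees(s.x[3]),30),12)
E
```

```text
p [0.5044 0.1961 0.0416] [np.float64(0.0013956346294778576), np.float64(0.00044511357892322215), np.float64(0.0009610100554507986)]
m [0.4863 0.2003 0.0703] [np.float64(0.000817543586327275), np.float64(0.004127405240926946), np.float64(0.003417752791948903)]
s [0.481  0.2854 0.0418] [np.float64(0.003475040213181099), np.float64(0.0021415384185913267), np.float64(0.004100761272366513)]
b [0.5205 0.109  0.0425] [np.float64(0.0016268952908820836), np.float64(0.003025547271166618), np.float64(0.001981163726003914)]
[0.5031 0.1976 0.0418 0.2139] 12.252831552268981 [[[-0.4, 2.5, 1.1], [-2.2, -4.7, -0.3], [2.4, 3.8, 0.2], [0.3, 1.2, 0.1]], [[-1.3, 1.0, 0.1], [-2.4, -9.1, -2.1], [5.1, -0.2, 0.3], [4.4, -0.7, 0.4]], [[-1.2, 0.4, -0.7], [2.3, -4.1, 1.7], [0.1, -3.0, -0.4], [-0.4, 1.6, -0.8]]]
[0.4858 0.1938 0.0724] [-0.4886 -0.1061  0.866 ]
total mm [  38.6    9.  -142.6] deg [-0.4  0.5 -0.6] rows 6 per row: [0.0322, 0.0075, -0.1188, -0.0008, 0.001, -0.0011]
total mm [  61.6   14.  -183.3] deg [-0.4  0.5 -0.6] rows 12 per row: [0.0257, 0.0058, -0.0764, -0.0004, 0.0005, -0.0005]
```

```bash
python3 -m crank '[[0.032,0.0085,-0.119,-0.001,0.001,-0.001,0.55],[0.032,0.0085,-0.119,-0.001,0.001,-0.001,0.55],[0.032,0.0085,-0.119,-0.001,0.001,-0.001,0.55],[0.032,0.0085,-0.119,-0.001,0.001,-0.001,0.55],[0.032,0.0085,-0.119,-0.001,0.001,-0.001,0.55],[0.032,0.0085,-0.119,-0.001,0.001,-0.001,0.55],[0,0,0,0,0,0,0.55]]'
python3 - <<'E'
from h import *
np.set_printoptions(precision=4,suppress=True)
o=r.get_obs();p=o["eef_pos"];M=R.from_quat(o["ee_rot"]);i=r.camera_info("wrist");im=save("wrist","w2")
f=192/np.tan(np.radians(i["vertical_fov"]/2));Rc=R.from_quat(i["rotation"])
def proj(x):
    c=Rc.inv().apply(np.array(x)-i["eye"]);return np.array([i["cx"],i["cy"]])+f*c[:2]/c[2]
v=im[...,::-1].copy()
A=np.array([.503,.198,.041])
lz=-M.as_matrix()[:,2];ny=M.as_matrix()[:,1];nx=M.as_matrix()[:,0]
C=A+.0353*L; N=.75**.5*TX+.5*Z
for s in(-8,8):  # expected disc outline
    q=[proj(C+N*s/1000+.033*(np.cos(t)*TY+np.sin(t)*L)) for t in np.linspace(0,np.pi,25)]
    cv2.polylines(v,[np.int32(np.round(np.array(q)*8))],False,(0,255,0) if s>0 else (255,255,0),1,shift=3)
for d in np.arange(0,.05,.01): cv2.circle(v,tuple(int(a) for a in proj(p-lz*d)),2,(255,0,255),-1)
for t in ("slice_mid",):
    for d in r.masks_of("wrist",t)[:2]: ys,xs=np.nonzero(d["mask"]);print(d["box"],d["confidence"],xs.mean(),ys.mean())
cv2.imwrite("pics/w2o.png",v);print(p,proj(p),o["opening"])
E
```

```text
clock: 5.1
eef_pos: [0.4604, 0.188, 0.1119]
ee_rot: [0.607, 0.752, 0.198, 0.161]
wrist_force: [-0.4, -0.4, 0.5]
opening: 0.552
grasp_force: 0.0
[244.2, 160.1, 274.0, 261.8] 0.76 260.6175415715683 210.75089664166939
[0.4604 0.188  0.1119] [253.8622 254.3801] 0.5518552980645881
```

View pics/w2o.png

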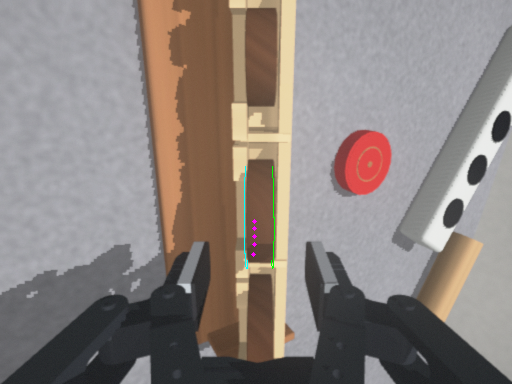

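The predicted outline matches the slice across its thickness (245–274 px). The slice sits about 2.5 mm further along +tray y, and the tool axis about 2 mm short along its normal, so I correct both and descend.

```bash
python3 - <<'E'
from h import *
A=np.array([.503,.198,.041])+.0025*TY-.0005*(.75**.5*TX+.5*Z)
delta(A+.080*L,tilt(12.6,30),2);delta(A+.038*L,tilt(12.6,30),7,A+.08*L,tilt(12.6,30))
E
```

```text
total mm [ 1.3  2.7 -5. ] deg [ 0.1 -0.1  0.4] rows 2 per row: [0.0033, 0.0067, -0.0125, 0.0006, -0.0004, 0.0024]
total mm [ 20.5   4.7 -36.4] deg [0. 0. 0.] rows 7 per row: [0.0146, 0.0033, -0.026, 0.0, 0.0, 0.0]
```

```bash
python3 -m crank '[[0.0033,0.0067,-0.0125,0,0,0.002,0.55],[0.0033,0.0067,-0.0125,0,0,0.002,0.55],[0.0146,0.0033,-0.026,0,0,0,0.55],[0.0146,0.0033,-0.026,0,0,0,0.55],[0.0146,0.0033,-0.026,0,0,0,0.55],[0.0146,0.0033,-0.026,0,0,0,0.55],[0.0146,0.0033,-0.026,0,0,0,0.55],[0.0146,0.0033,-0.026,0,0,0,0.55],[0.0146,0.0033,-0.026,0,0,0,0.55],[0,0,0,0,0,0,0.55]]' 25
python3 -m crank '[[0,0,0,0,0,0,0.35],[0,0,0,0,0,0,0.25],[0,0,0,0,0,0,0.2],[0,0,0,0,0,0,0.1],[0,0,0,0,0,0,0],[0,0,0,0,0,0,0],[0,0,0,0,0,0,0]]' 25
```

```text
clock: 6.2
eef_pos: [0.483, 0.1971, 0.0725]
ee_rot: [0.604, 0.754, 0.201, 0.162]
wrist_force: [-0.7, -0.2, -0.3]
opening: 0.545
grasp_force: 0.0
clock: 6.9
eef_pos: [0.4833, 0.1972, 0.0739]
ee_rot: [0.603, 0.754, 0.202, 0.162]
wrist_force: [-3.9, -1.6, 5.0]
opening: 0.181
grasp_force: 28.2
```

```bash
python3 -m crank '[[0,0,0,0,0,0,0],[-0.02,-0.005,0.035,0,0,0,0],[-0.03,-0.007,0.052,0,0,0,0],[-0.0366,-0.0083,0.065,0,0,0,0],[-0.0366,-0.0083,0.065,0,0,0,0],[-0.0366,-0.0083,0.065,0,0,0,0],[-0.0366,-0.0083,0.065,0,0,0,0],[-0.0366,-0.0083,0.065,0,0,0,0],[-0.03,-0.03,0.1,0,0,0,0],[-0.0,-0.03,0.12,0,0,0,0],[0,0,0,0,0,0,0]]' 45
python3 - <<'E'
from h import *
im=save("wrist","w3");im2=save("scene","s3")
cv2.imwrite("pics/s3c.png",cv2.resize(np.hstack([im,im2])[...,::-1],(800,300)))
E
```

```text
clock: 8.0
eef_pos: [0.4323, 0.1745, 0.204]
ee_rot: [0.603, 0.753, 0.204, 0.164]
wrist_force: [0.3, -0.8, 0.3]
opening: 0.175
grasp_force: 46.4
```

View pics/s3c.png

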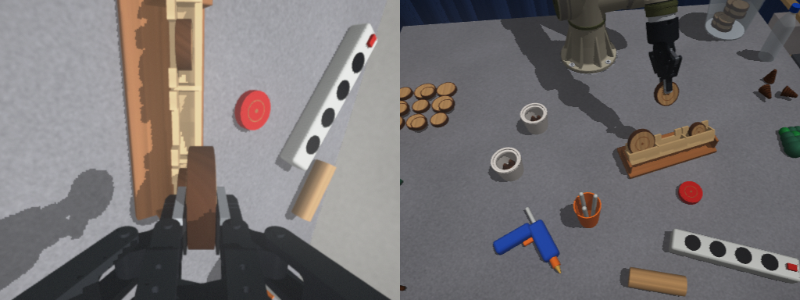

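The slice is held cleanly and the other two are still in their pockets. Next I lay it on free table between the tray and the pot.

```bash
python3 - <<'E'
from h import *
q=np.array([.51,-.07,.17]);T=tilt(-8,55)
delta(q,T,12);delta([.52,-.07,.030],T,7,q,T)
E
```

```text
total mm [  79.5 -244.4  -30.3] deg [  1.1 -25.1 -20.3] rows 12 per row: [0.0331, -0.1018, -0.0126, 0.001, -0.0232, -0.0188]
total mm [  10.    0. -140.] deg [0. 0. 0.] rows 7 per row: [0.0071, 0.0, -0.1, 0.0, 0.0, 0.0]
```

```bash
python3 -m crank '[[0.033,-0.102,0,0.001,-0.023,-0.019,0],[0.033,-0.102,0,0.001,-0.023,-0.019,0],[0.033,-0.102,0,0.001,-0.023,-0.019,0],[0.033,-0.102,0,0.001,-0.023,-0.019,0],[0.033,-0.102,0,0.001,-0.023,-0.019,0],[0.033,-0.102,0,0.001,-0.023,-0.019,0],[0.033,-0.102,-0.025,0.001,-0.023,-0.019,0],[0.033,-0.102,-0.025,0.001,-0.023,-0.019,0],[0.033,-0.102,-0.025,0.001,-0.023,-0.019,0],[0.033,-0.102,-0.025,0.001,-0.023,-0.019,0],[0.033,-0.102,-0.025,0.001,-0.023,-0.019,0],[0.033,-0.102,-0.025,0.001,-0.023,-0.019,0]]'
python3 -m crank '[[0.007,0,-0.1,0,0,0,0],[0.007,0,-0.1,0,0,0,0],[0.007,0,-0.1,0,0,0,0],[0.007,0,-0.1,0,0,0,0],[0.007,0,-0.1,0,0,0,0],[0.007,0,-0.05,0,0,0,0],[0.007,0,-0.05,0,0,0,0],[0,0,0,0,0,0,0]]'
python3 - <<'E'
from h import *
delta([.52,-.07,.030],tilt(-8,55),3)
E
```

```text
clock: 9.3
eef_pos: [0.5397, -0.0745, 0.215]
ee_rot: [0.682, 0.591, 0.283, 0.323]
wrist_force: [0.7, -0.2, -0.4]
opening: 0.179
grasp_force: 46.4
clock: 10.1
eef_pos: [0.5845, -0.0811, 0.1302]
ee_rot: [0.691, 0.601, 0.267, 0.3]
wrist_force: [0.1, -0.3, -0.6]
opening: 0.179
grasp_force: 46.4
total mm [ -64.5   11.1 -100.2] deg [-1.5 -7.6 -0.3] rows 3 per row: [-0.1076, 0.0184, -0.1669, -0.0055, -0.028, -0.0011]
```

```bash
python3 - <<'E'
from h import *
o=r.get_obs();np.set_printoptions(precision=3,suppress=True);print(o["q"],o["eef_pos"],R.from_quat(o["ee_rot"]).as_matrix()[:,2])
E
```

```text
[-0.362 -0.002 -1.028 -0.267  0.171  1.421] [ 0.585 -0.081  0.13 ] [ 0.729 -0.094 -0.678]
```

The elbow joint is at its limit, so a flatter tool needs more reach. I use a 45° tilt instead.

```bash
python3 - <<'E'
from h import *
delta([.54,-.095,.06],tilt(-10,45),5)
E
```

```text
total mm [-44.5 -13.9 -70.2] deg [-0.1  2.3 -2.2] rows 5 per row: [-0.0445, -0.0139, -0.0702, -0.0002, 0.0052, -0.005]
```

```bash
python3 -m crank '[[0,-0.0139,-0.07,0,0.005,-0.005,0],[-0.04,-0.0139,-0.07,0,0.005,-0.005,0],[-0.06,-0.0139,-0.07,0,0.005,-0.005,0],[-0.06,-0.0139,-0.07,0,0.005,-0.005,0],[-0.06,-0.0139,-0.07,0,0.005,-0.005,0],[0,0,0,0,0,0,0]]'
python3 - <<'E'
from h import *
np.set_printoptions(precision=3,suppress=True);print(r.get_obs()["q"])
delta([.54,-.095,.033],tilt(-10,45),3)
E
```

```text
clock: 10.7
eef_pos: [0.5712, -0.1025, 0.0814]
ee_rot: [0.714, 0.599, 0.235, 0.277]
wrist_force: [0.3, -0.4, -0.6]
opening: 0.179
grasp_force: 46.4
[-0.396  0.085 -1.027 -0.271  0.152  1.408]
total mm [-31.2   7.5 -48.4] deg [-0.6 -2.4 -0.1] rows 3 per row: [-0.0519, 0.0125, -0.0807, -0.0024, -0.0088, -0.0002]
```

```bash
python3 - <<'E'
from h import *
delta([.545,-.10,.050],tilt(-20,40),4)
E
```

```text
total mm [-26.2   2.5 -31.4] deg [  0.4   2.5 -10.1] rows 4 per row: [-0.0327, 0.0032, -0.0393, 0.0012, 0.007, -0.0279]
```

```bash
python3 -m crank '[[0,0.003,-0.039,0.001,0.007,-0.028,0],[-0.033,0.003,-0.039,0.001,0.007,-0.028,0],[-0.045,0.003,-0.039,0.001,0.007,-0.028,0],[-0.045,0.003,-0.039,0.001,0.007,-0.028,0],[0,0,0,0,0,0,0]]'
python3 - <<'E'
from h import *
np.set_printoptions(precision=3,suppress=True);print(r.get_obs()["q"])
delta([.545,-.10,.034],tilt(-20,40),2)
E
```

```text
clock: 11.2
eef_pos: [0.5563, -0.1, 0.0562]
ee_rot: [0.771, 0.541, 0.192, 0.277]
wrist_force: [0.5, -0.2, -0.4]
opening: 0.178
grasp_force: 46.3
[-0.304  0.122 -1.027 -0.266 -0.03   1.603]
total mm [-11.3   0.  -22.2] deg [-0.1 -0.6 -0.1] rows 2 per row: [-0.0283, 0.0001, -0.0556, -0.0003, -0.0034, -0.0003]
```

```bash
python3 -m crank '[[0,0,-0.04,0,0,0,0],[0,0,-0.03,0,0,0,0],[0,0,-0.02,0,0,0,0],[0,0,-0.01,0,0,0,0],[0,0,-0.01,0,0,0,0],[0,0,0,0,0,0,0]]'
```

```text
clock: 11.8
eef_pos: [0.5628, -0.1013, 0.0375]
ee_rot: [0.772, 0.541, 0.19, 0.275]
wrist_force: [-0.2, -0.2, 0.1]
opening: 0.18
grasp_force: 46.3
```

Backing out would hit the elbow limit here, so I carry the slice to freer, farther table right of the pot, at about (0.49,-0.41).

```bash
python3 - <<'E'
from h import *
a=np.array([.60,-.15,.18]);T=tilt(-24,38);b=np.array([.49,-.42,.16]);U=tilt(-49,40)
delta(a,T,6);delta(b,U,10,a,T);delta([.49,-.42,.05],U,5,b,U)
E
```

```text
total mm [ 37.2 -48.7 142.5] deg [ 0.6  0.8 -3.9] rows 6 per row: [0.031, -0.0405, 0.1187, 0.0011, 0.0016, -0.0073]
total mm [-110. -270.  -20.] deg [ -1.2  -1.6 -25. ] rows 10 per row: [-0.055, -0.135, -0.01, -0.0013, -0.0018, -0.0278]
total mm [   0.    0. -110.] deg [0. 0. 0.] rows 5 per row: [0.0, 0.0, -0.11, 0.0, 0.0, 0.0]
```

```bash
python3 -m crank '[[0.031,-0.02,0.119,0.001,0.001,-0.007,0],[0.031,-0.02,0.119,0.001,0.001,-0.007,0],[0.031,-0.04,0.119,0.001,0.001,-0.007,0],[0.031,-0.04,0.119,0.001,0.001,-0.007,0],[0.031,-0.06,0.119,0.001,0.001,-0.007,0],[0.031,-0.06,0.119,0.001,0.001,-0.007,0]]'
python3 -m crank '[[-0.035,-0.135,-0.01,-0.001,-0.002,-0.028,0],[-0.035,-0.135,-0.01,-0.001,-0.002,-0.028,0],[-0.045,-0.135,-0.01,-0.001,-0.002,-0.028,0],[-0.055,-0.135,-0.01,-0.001,-0.002,-0.028,0],[-0.055,-0.135,-0.01,-0.001,-0.002,-0.028,0],[-0.06,-0.135,-0.01,-0.001,-0.002,-0.028,0],[-0.065,-0.135,-0.01,-0.001,-0.002,-0.028,0],[-0.065,-0.135,-0.01,-0.001,-0.002,-0.028,0],[-0.065,-0.135,-0.01,-0.001,-0.002,-0.028,0],[-0.07,-0.135,-0.01,-0.001,-0.002,-0.028,0]]'
python3 - <<'E'
from h import *
np.set_printoptions(precision=3,suppress=True);print(r.get_obs()["q"])
delta([.49,-.42,.036],tilt(-49,40),5)
E
```

```text
clock: 12.4
eef_pos: [0.6, -0.1495, 0.1819]
ee_rot: [0.792, 0.515, 0.18, 0.275]
wrist_force: [1.0, 0.2, -0.3]
opening: 0.175
grasp_force: 46.3
clock: 13.4
eef_pos: [0.4893, -0.4202, 0.1607]
ee_rot: [0.88, 0.327, 0.124, 0.322]
wrist_force: [1.0, 0.3, -0.8]
opening: 0.181
grasp_force: 46.3
[-0.828  0.057 -0.74   0.071 -0.014  1.598]
total mm [   0.7    0.2 -124.7] deg [-0.1  0.5  0.1] rows 5 per row: [0.0007, 0.0002, -0.1247, -0.0001, 0.0012, 0.0003]
```

```bash
python3 - <<'E'
from h import *
delta([.49,-.42,.036],tilt(-49,48),6)
E
```

```text
total mm [   0.7    0.2 -124.7] deg [-6.1 -4.7  0.1] rows 6 per row: [0.0006, 0.0002, -0.1039, -0.0113, -0.0087, 0.0002]
```

```bash
python3 -m crank '[[0.0006,0,-0.104,-0.0113,-0.0087,0,0],[0.0006,0,-0.104,-0.0113,-0.0087,0,0],[0.0006,0,-0.104,-0.0113,-0.0087,0,0],[0.0006,0,-0.104,-0.0113,-0.0087,0,0],[0.0006,0,-0.104,-0.0113,-0.0087,0,0],[0.0006,0,-0.104,-0.0113,-0.0087,0,0],[0,0,-0.01,0,0,0,0],[0,0,-0.005,0,0,0,0],[0,0,0,0,0,0,0]]'
python3 - <<'E'
from h import *
np.set_printoptions(precision=3,suppress=True);print(r.get_obs()["q"])
print(R.from_quat(r.get_obs()["ee_rot"]).as_matrix()[:,2])
E
```

```text
clock: 14.3
eef_pos: [0.4913, -0.4199, 0.034]
ee_rot: [0.856, 0.32, 0.142, 0.381]
wrist_force: [0.3, -0.2, 0.2]
opening: 0.18
grasp_force: 46.3
[-0.818  0.355 -1.019 -0.641 -0.028  1.595]
[ 0.488 -0.561 -0.669]
```

```bash
python3 -m crank '[[0.055,-0.062,0,0,0,0,0],[0.055,-0.062,0,0,0,0,0],[0.055,-0.062,0,0,0,0,0],[0,0,-0.01,0,0,0,0],[0,0,-0.005,0,0,0,0],[0,0,-0.005,0,0,0,0],[0,0,0,0,0,0,0]]'
python3 - <<'E'
from h import *
np.set_printoptions(precision=3,suppress=True);print(r.get_obs()["q"])
E
```

```text
clock: 15.0
eef_pos: [0.5239, -0.4565, 0.0299]
ee_rot: [0.855, 0.32, 0.142, 0.382]
wrist_force: [-0.7, 0.3, 5.4]
opening: 0.179
grasp_force: 47.0
[-0.821  0.415 -0.908 -0.591 -0.026  1.593]
```

```bash
python3 -m crank '[[0,0,0,0,0,0,0.3],[0,0,0,0,0,0,0.3],[0,0,0,0,0,0,0.3],[-0.09,0.104,0.124,0,0,0,0.3],[-0.09,0.104,0.124,0,0,0,0.3],[-0.09,0.104,0.124,0,0,0,0.3],[0,0,0.15,0.04,0.03,0,1],[0,0,0.15,0.04,0.03,0,1],[0,0,0.15,0.04,0.03,0,1],[0,0,0,0.04,0.03,0,1],[0,0,0,0,0,0,1]]'
python3 - <<'E'
from h import *
i=r.camera_info("wrist");im=save("wrist","w4");im2=save("top","t4")
np.set_printoptions(precision=4,suppress=True);print(r.get_obs()["q"])
for c in("top","wrist"):
    for t in("slice_mid_center",):
        for d in r.place_of(c,t)[:3]: print(c,np.round(d["location"],1),round(d["confidence"],2),atz(c,d["location"],.008,i if c=="wrist" else None))
    for d in r.masks_of(c,"slice_mid")[:3]:
        ys,xs=np.nonzero(d["mask"]);print(c,"mask",np.round(d["box"]),d["confidence"],atz(c,(xs.mean(),ys.mean()),.012,i if c=="wrist" else None))
cv2.imwrite("pics/s4c.png",cv2.resize(np.hstack([im,im2])[...,::-1],(800,300)))
E
```

```text
clock: 16.1
eef_pos: [0.4731, -0.3981, 0.1837]
ee_rot: [0.902, 0.333, 0.105, 0.256]
wrist_force: [-0.1, -0.7, 0.1]
opening: 0.999
grasp_force: 0.0
[-0.8298  0.0283 -0.6073  0.38    0.0016  1.6049]
top [446.6 194.6] 0.64 [ 0.5167 -0.4472  0.008 ]
top [145.3 139.4] 0.59 [0.6421 0.2276 0.008 ]
top mask [432. 178. 463. 209.] 0.97 [ 0.5161 -0.4473  0.012 ]
top mask [129. 128. 160. 157.] 0.87 [0.6381 0.2308 0.012 ]
wrist [223.2 167.5] 0.62 [ 0.5197 -0.4499  0.008 ]
wrist mask [193. 140. 251. 199.] 0.73 [ 0.5194 -0.448   0.012 ]
```

View pics/s4c.png

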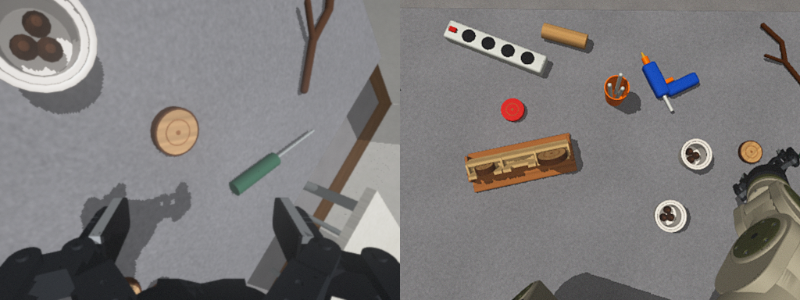

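The slice lies flat on the table at about (0.518,-0.448). It is at wrist px (222,167). The pot, cup and gun are unmoved. Next is a grasp from above.

```bash
python3 - <<'E'
from h import *
delta([.518,-.448,.12],tilt(-50,0),6)
E
```

```text
total mm [ 48.2 -54.  -57. ] deg [23.4 21.3 -0.5] rows 6 per row: [0.0401, -0.045, -0.0475, 0.0433, 0.0395, -0.001]
```

```bash
python3 -m crank '[[0.04,-0.045,-0.0475,0.043,0.0395,-0.001,1],[0.04,-0.045,-0.0475,0.043,0.0395,-0.001,1],[0.04,-0.045,-0.0475,0.043,0.0395,-0.001,1],[0.04,-0.045,-0.0475,0.043,0.0395,-0.001,1],[0.04,-0.045,-0.0475,0.043,0.0395,-0.001,1],[0.04,-0.045,-0.0475,0.043,0.0395,-0.001,1],[0,0,0,0,0,0,1]]' 30
cat >> h.py <<'E'
def facefit(c,z,pred):  # centre of the pale top face at height z nearest pred, with diameters
    i=r.camera_info(c);im=r.read_camera(c)
    for d in r.masks_of(c,"slice_mid"):
        m=d["mask"]
        ys,xs=np.nonzero(m)
        if np.linalg.norm(atz(c,(xs.mean(),ys.mean()),z,i)[:2]-pred[:2])>.05: continue
        g=cv2.cvtColor(im,cv2.COLOR_RGB2GRAY); t,_=cv2.threshold(g[m].reshape(-1,1),0,255,cv2.THRESH_OTSU)
        f=((g>t)&cv2.dilate(m.astype(np.uint8),np.ones((5,5))).astype(bool)).astype(np.uint8)
        n,l,s,_=cv2.connectedComponentsWithStats(f&cv2.dilate(m.astype(np.uint8),np.ones((1,1))));k=1+s[1:,4].argmax()
        h=cv2.convexHull(max(cv2.findContours((l==k).astype(np.uint8),cv2.RETR_EXTERNAL,cv2.CHAIN_APPROX_NONE)[0],key=len)).reshape(-1,2)
        w=np.array([atz(c,p,z,i)[:2] for p in h]); (cx,cy),ax,_=cv2.fitEllipse((w*1e4).astype(np.float32))
        return np.array([cx,cy])/1e4,np.array(ax)/10,im,d["confidence"]
E
python3 - <<'E'
from h import *
np.set_printoptions(precision=4,suppress=True)
x=facefit("wrist",.016,[.518,-.448])
print(x and (x[0],x[1],x[3]))
y=facefit("top",.016,[.518,-.448]);print(y and y[:2])
if x: cv2.imwrite("pics/w5.png",x[2][...,::-1])
delta([*x[0],.12] if x else [.518,-.448,.12],tilt(-50,0),1)
E
```

```text
clock: 17.1
eef_pos: [0.5194, -0.4505, 0.1147]
ee_rot: [0.94, 0.342, -0.002, -0.002]
wrist_force: [-1.4, -0.0, -0.7]
opening: 0.999
grasp_force: 0.0
(array([ 0.5195, -0.4506]), array([59.9077, 60.0496]), 0.75)
(array([ 0.5175, -0.4495]), array([59.5984, 59.8968]))
total mm [ 1.  -2.  -2.7] deg [ 0.3  0.1 -0. ] rows 1 per row: [0.0049, -0.0099, -0.0134, 0.0033, 0.0014, -0.0003]
```

View pics/w5.png

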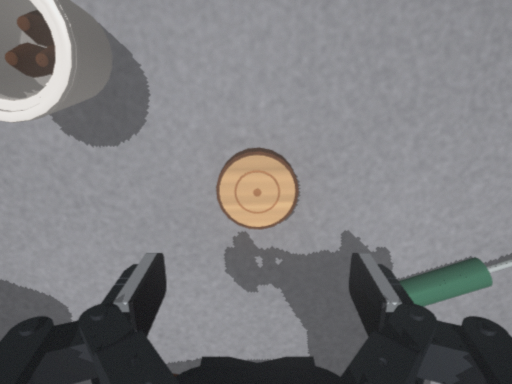

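The slice is centred between the fingers (257,190) and both views agree on (0.519,-0.450). I descend astride it and feel for the table, to find where the fingertips really end at this opening.

```bash
python3 -m crank '[[0.003,-0.007,-0.1,0.003,0.001,0,0.9],[0,0,-0.1,0,0,0,0.9],[0,0,-0.1,0,0,0,0.9],[0,0,-0.1,0,0,0,0.9],[0,0,-0.1,0,0,0,0.9],[0,0,-0.025,0,0,0,0.9],[0,0,0,0,0,0,0.9]]'
python3 -m crank '[[0,0,-0.0075,0,0,0,0.9],[0,0,-0.0075,0,0,0,0.9],[0,0,-0.0075,0,0,0,0.9],[0,0,0,0,0,0,0.9]]'
python3 -c "
from h import *
o=r.get_obs();i=r.camera_info('wrist');print(R.from_quat(i['rotation']).inv().apply(o['eef_pos']-np.array(i['eye'])))"
```

```text
clock: 18.0
eef_pos: [0.5191, -0.45, 0.0189]
ee_rot: [0.94, 0.342, 0.0, 0.0]
wrist_force: [-0.4, 0.2, 0.1]
opening: 0.898
grasp_force: 0.0
clock: 18.4
eef_pos: [0.5198, -0.451, 0.0135]
ee_rot: [0.94, 0.342, 0.0, 0.0]
wrist_force: [0.1, 0.1, -0.1]
opening: 0.898
grasp_force: 0.0
[-0.00096631  0.03312531  0.16244342]
```

```bash
python3 -m crank '[[-0.003,0.004,-0.02,0,0,0,0.9],[0,0,-0.02,0,0,0,0.9],[0,0,-0.02,0,0,0,0.9],[0,0,-0.015,0,0,0,0.9],[0,0,0,0,0,0,0.9]]'
```

```text
clock: 18.9
eef_pos: [0.5187, -0.4497, -0.0028]
ee_rot: [0.94, 0.342, -0.0, -0.001]
wrist_force: [-0.8, -0.4, 0.5]
opening: 0.9
grasp_force: 0.0
```

```bash
python3 -m crank '[[0,0,-0.0075,0,0,0,0.9],[0,0,-0.0075,0,0,0,0.9],[0,0,0,0,0,0,0.9]]'
```

```text
clock: 19.2
eef_pos: [0.519, -0.4501, -0.005]
ee_rot: [0.94, 0.342, 0.0, 0.0]
wrist_force: [0.5, 0.5, 0.1]
opening: 0.899
grasp_force: 0.0
```

```bash
python3 -m crank '[[0,0,0.0125,0,0,0,0.88],[0,0,0.0125,0,0,0,0.85],[0,0,0,0,0,0,0.8],[0,0,0,0,0,0,0.75],[0,0,0,0,0,0,0.7],[0,0,0,0,0,0,0.6],[0,0,0,0,0,0,0.6],[0,0,0,0,0,0,0.6]]' 30
python3 -m crank '[[0,0,0.02,0,0,0,0.6],[0,0,0.05,0,0,0,0.6],[0,0,0.08,0,0,0,0.6],[0,0,0.1,0,0,0,0.6],[0,0,0.12,0,0,0,0.6],[0,0,0.15,0,0,0,0.6],[0,0,0.15,0,0,0,0.6],[0,0,0.1,0,0,0,0.6],[0,0,0,0,0,0,0.6]]'
python3 - <<'E'
from h import *
np.set_printoptions(precision=4,suppress=True)
o=r.get_obs();p=o["eef_pos"]
i=r.camera_info("wrist");im=save("wrist","w6")
for d in r.place_of("wrist","pot_seat")[:3]: print("seat w",np.round(d["location"],1),round(d["confidence"],2),atz("wrist",d["location"],.065,i))
for d in r.masks_of("wrist","slice_mid")[:2]: print("mid",np.round(d["box"]),d["confidence"])
t=r.read_camera("top");
for d in r.place_of("top","pot_seat")[:3]: print("seat t",np.round(d["location"],1),round(d["confidence"],2),atz("top",d["location"],.065))
E
```

```text
clock: 20.0
eef_pos: [0.5195, -0.4505, 0.0013]
ee_rot: [0.94, 0.342, 0.0, 0.001]
wrist_force: [-0.3, 0.6, 4.7]
opening: 0.754
grasp_force: 31.8
clock: 20.9
eef_pos: [0.5206, -0.4517, 0.1588]
ee_rot: [0.94, 0.342, 0.002, 0.003]
wrist_force: [-0.3, -0.0, -0.9]
opening: 0.746
grasp_force: 33.2
seat w [42.5 51.8] 0.95 [ 0.5068 -0.2759  0.065 ]
mid [188. 198. 327. 328.] 0.72
seat t [379.9 200.5] 0.76 [ 0.498  -0.2779  0.065 ]
seat t [345.6 276.1] 0.56 [ 0.3424 -0.2005  0.065 ]
seat t [157.9 209.5] 0.36 [0.4802 0.1854 0.065 ]
```

View pics/w6.png

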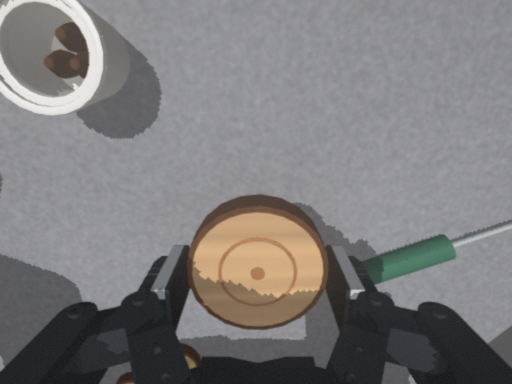

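The slice is held level across its diameter, its face centred at (258,273). The pot rim is at (45,52). Next I move nearer so the rim sits clear of the slice in the wrist view, then fit the rim circle.

```bash
python3 - <<'E'
from h import *
s=np.array([.5045,-.2765,.065]); q=atz("wrist",(258,90),.065)
p=r.get_obs()["eef_pos"]; delta([*(p+s-q)[:2],.165],tilt(-50,0),5)
E
```

```text
total mm [-74.4 123.7  12.6] deg [-0.1 -0.1 -0. ] rows 5 per row: [-0.0744, 0.1237, 0.0126, -0.0003, -0.0002, -0.0]
```

```bash
python3 -m crank '[[-0.074,0.123,0.02,0,0,0,0.6],[-0.074,0.123,0.02,0,0,0,0.6],[-0.074,0.123,0,0,0,0,0.6],[-0.074,0.123,0,0,0,0,0.6],[-0.074,0.123,0,0,0,0,0.6],[0,0,0,0,0,0,0.6],[0,0,0,0,0,0,0.6]]'
cat > rim.py <<'E'
from h import *
from scipy.optimize import least_squares
np.set_printoptions(precision=4,suppress=True)
o=r.get_obs();i=r.camera_info("wrist");im=save("wrist","w7")
print(o["eef_pos"],o["opening"])
d=r.place_of("wrist","pot_seat")
for x in d[:2]: print("seat",x["location"],x["confidence"],atz("wrist",x["location"],.065,i))
def fit(im,i,cam,z=.07):
    # warp to a metric map of the rim plane, 0.25 mm per pixel
    S=np.array([.5045,-.2765]);f=192/np.tan(np.radians(i["vertical_fov"]/2));Rc=R.from_quat(i["rotation"])
    n=480;u,v=np.meshgrid(np.arange(n),np.arange(n));X=np.stack([S[0]+(u-n/2)*.25e-3,S[1]+(v-n/2)*.25e-3,np.full(u.shape,z)],-1).reshape(-1,3)
    c=Rc.inv().apply(X-np.array(i["eye"]));m=np.c_[i["cx"]+f*c[:,0]/c[:,2],i["cy"]+f*c[:,1]/c[:,2]].reshape(n,n,2).astype(np.float32)
    g=cv2.cvtColor(cv2.remap(im,m[...,0],m[...,1],cv2.INTER_CUBIC),cv2.COLOR_RGB2GRAY).astype(float)
    g=cv2.GaussianBlur(g,(0,0),2)
    def score(p,rs):
        t=np.linspace(0,2*np.pi,180);x=n/2+(p[0]-S[0])/.25e-3;y=n/2+(p[1]-S[1])/.25e-3
        return np.mean([cv2.remap(g.astype(np.float32),(x+rr*4*np.cos(t)).astype(np.float32),(y+rr*4*np.sin(t)).astype(np.float32),cv2.INTER_LINEAR).mean() for rr in rs])
    best=max(((score((S[0]+a*.5e-3,S[1]+b*.5e-3),(37,38.7,40.5))-.5*score((S[0]+a*.5e-3,S[1]+b*.5e-3),(44,))-.5*score((S[0]+a*.5e-3,S[1]+b*.5e-3),(33.5,)),S[0]+a*.5e-3,S[1]+b*.5e-3) for a in range(-24,25) for b in range(-24,25)))
    v=cv2.cvtColor(g.clip(0,255).astype(np.uint8),cv2.COLOR_GRAY2BGR)
    for rr in(35.5,42): cv2.circle(v,(int(n/2+(best[1]-S[0])*4e3),int(n/2+(best[2]-S[1])*4e3)),int(rr*4),(0,0,255),1)
    return best,v
b,v=fit(im,i,"wrist");print("wrist rim",b)
ims=[v]
t=r.read_camera("top");b2,v2=fit(t,r.camera_info("top"),"top");print("top rim",b2)
t=r.read_camera("scene");b3,v3=fit(t,r.camera_info("scene"),"scene");print("scene rim",b3)
cv2.imwrite("pics/rim.png",cv2.resize(np.hstack([v,v2,v3]),(800,267)))
# slice in hand
e,dd=ray("wrist",(257.5,272),i);print("slice face centre off TCP",e+dd*(o["eef_pos"][2]+.0147-e[2])/dd[2]-o["eef_pos"])
E
python3 rim.py
```

```text
clock: 21.85
eef_pos: [0.4447, -0.3265, 0.1616]
ee_rot: [0.94, 0.342, -0.0, -0.0]
wrist_force: [-0.5, 0.0, -0.1]
opening: 0.755
grasp_force: 33.3
[ 0.4447 -0.3265  0.1616] 0.7550591655265626
seat [54.7, 189.3] 0.82 [ 0.3453 -0.2034  0.065 ]
seat [262.7, 89.2] 0.73 [ 0.5078 -0.2798  0.065 ]
wrist rim (np.float32(51.591995), np.float64(0.5079999999999999), np.float64(-0.276))
top rim (np.float32(68.310425), np.float64(0.5055), np.float64(-0.2755))
scene rim (np.float32(57.70044), np.float64(0.5059999999999999), np.float64(-0.2775))
slice face centre off TCP [ 0.0008 -0.0008  0.0147]
```

View pics/rim.png

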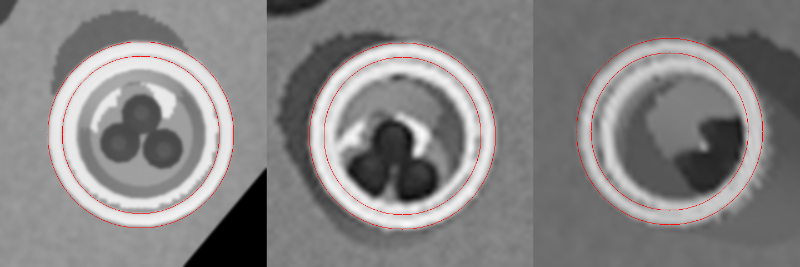

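All three rim fits lie on the rim. The centres agree within about 2.5 mm: wrist (0.508,-0.276), top (0.5055,-0.2755), scene (0.506,-0.2775). Corrected for the wrist camera's offset on the held slice, the target is (0.5064,-0.2755).

```bash
python3 -m crank '[[0.06,0.05,-0.02,0,0,0,0.6],[0.06,0.05,-0.04,0,0,0,0.6],[0.06,0.05,-0.04,0,0,0,0.6],[0.06,0.05,-0.04,0,0,0,0.6],[0.06,0.05,-0.06,0,0,0,0.6],[0,0,-0.06,0,0,0,0.6],[0,0,-0.06,0,0,0,0.6],[0,0,-0.06,0,0,0,0.6],[0,0,0,0,0,0,0.6],[0,0,0,0,0,0,0.6]]'
python3 - <<'E'
from h import *
delta([.5064,-.2755,.075],tilt(-50,0),2)
E
```

```text
clock: 23.05
eef_pos: [0.5045, -0.2773, 0.0858]
ee_rot: [0.94, 0.342, -0.0, -0.0]
wrist_force: [-0.4, -0.3, 0.3]
opening: 0.752
grasp_force: 33.3
total mm [  1.9   1.8 -10.8] deg [-0. -0.  0.] rows 2 per row: [0.0047, 0.0046, -0.0271, -0.0001, -0.0001, 0.0002]
```

```bash
python3 -m crank '[[0.0047,0.0046,-0.02,0,0,0,0.6],[0.0047,0.0046,-0.02,0,0,0,0.6],[0,0,-0.01,0,0,0,0.6],[0,0,0,0,0,0,0.6],[0,0,0,0,0,0,0.6]]'
python3 - <<'E'
from h import *
delta([.5064,-.2755,.0675],tilt(-50,0),4)
E
```

```text
clock: 23.55
eef_pos: [0.507, -0.2753, 0.0763]
ee_rot: [0.94, 0.342, 0.0, 0.0]
wrist_force: [0.1, 0.5, -0.2]
opening: 0.754
grasp_force: 33.3
total mm [-0.6 -0.2 -8.8] deg [ 0.  0. -0.] rows 4 per row: [-0.0007, -0.0003, -0.011, 0.0, 0.0001, -0.0]
```

```bash
python3 -m crank '[[-0.002,-0.001,-0.01,0,0,0,0.6],[0,0,-0.01,0,0,0,0.6],[0,0,-0.01,0,0,0,0.6],[0,0,0,0,0,0,0.6]]'
python3 -m crank '[[0,0,-0.005,0,0,0,0.6],[0,0,-0.005,0,0,0,0.6],[0,0,0,0,0,0,0.6],[0,0,0,0,0,0,0.6]]'
```

```text
clock: 23.95
eef_pos: [0.5063, -0.2753, 0.0698]
ee_rot: [0.94, 0.342, -0.0, -0.0]
wrist_force: [-0.4, 0.8, -0.2]
opening: 0.754
grasp_force: 33.3
clock: 24.35
eef_pos: [0.5066, -0.2755, 0.0682]
ee_rot: [0.94, 0.342, 0.0, 0.0]
wrist_force: [0.2, -0.0, -0.3]
opening: 0.754
grasp_force: 33.3
```

No contact with the slice already about 3 mm inside the upstand, so it is centred. I lower the last bit and release.

```bash
python3 -m crank '[[0,0,-0.005,0,0,0,0.6],[0,0,-0.003,0,0,0,0.6],[0,0,0,0,0,0,0.6]]'
python3 -m crank '[[0,0,0,0,0,0,0.8],[0,0,0,0,0,0,0.85],[0,0,0,0,0,0,0.92],[0,0,0,0,0,0,0.95],[0,0,0.05,0,0,0,0.95],[0,0,0.1,0,0,0,0.95],[0,0,0.15,0,0,0,0.95],[0,0,0.15,0,0,0,0.95],[-0.12,0,0.1,0,0,0,0.95],[-0.12,0,0.1,0,0,0,0.95],[0,0,0,0,0,0,0.95]]'
python3 - <<'E'
from h import *
np.set_printoptions(precision=4,suppress=True)
for c in("wrist","top"):
    x=facefit(c,.081,[.506,-.276]);print(c,x and x[:2])
s=save("scene","s8");w=save("wrist","w8")
cv2.imwrite("pics/f8.png",cv2.resize(np.hstack([w,cv2.resize(s[170:260,80:200],(512,384),interpolation=cv2.INTER_CUBIC)])[...,::-1],(800,300)))
E
```

```text
clock: 24.65
eef_pos: [0.5065, -0.2754, 0.0665]
ee_rot: [0.94, 0.342, 0.0, 0.0]
wrist_force: [-0.4, -0.3, -1.1]
opening: 0.754
grasp_force: 33.3
clock: 25.75
eef_pos: [0.4578, -0.2762, 0.2006]
ee_rot: [0.94, 0.342, 0.001, 0.002]
wrist_force: [0.4, 0.0, -0.4]
opening: 0.95
grasp_force: 0.0
wrist (array([ 0.5073, -0.2762]), array([59.8631, 59.906 ]))
top (array([ 0.5056, -0.2748]), array([59.019 , 61.6651]))
```

View pics/f8.png

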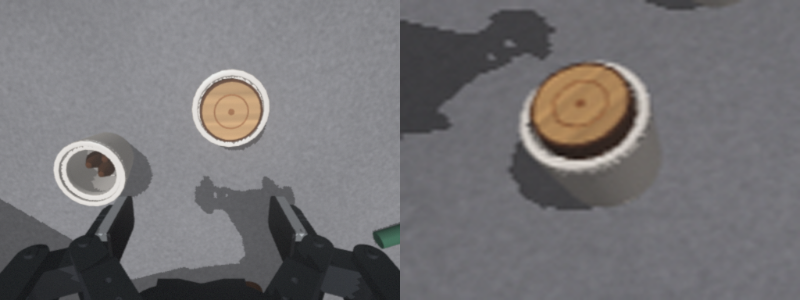

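The slice lies flat inside the upstand, with a white ring all round it. Its face is as wide at z = 0.081 as it was on the table (59.9 mm), so it stands at the right height, and it is within about 1 mm of the rim centre.

```bash
python3 -c "
from station import r
print(r.finish_job())"
```

```text
the job is handed in; nothing more can be done
None
```

The middle slice is lying flat and seated as a lid on the right-hand pot by the last camera check, and the job is handed in at about 26 s; no verdict came back.

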